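# Show the camera the underside of a drilled hole with an inspection mirror

## Task

Pull the top drawer of the small wooden chest out to its stop, take the inspection mirror out of it and hold it under the overhanging end of the clamped board, ten centimetres straight below the drilled hole, glass up and angled so that the camera on the gooseneck sees the hole's lower mouth in the mirror. Finish while still holding the mirror at that angle in the air, quite still; leave the drawer open, do not bump the board, raised bench or camera, and leave the other things on the bench where they are.

Things in the scene. Friction and masses are not known exactly. Their poses are not given: they have to be found in the camera images.
- chest: Small wooden chest, 270 deep (its x), 300 wide (y), 120 high, fixed on the bench, two shallow drawers one above the other. Origin: on the bench, below the middle of the closed drawer fronts; x points to the back, z up. Top drawer: floor 70 mm and side walls' tops 100 mm above the bench; inside 228 (x) by 256 (y) mm; when fully out the inside spans x = -204 to +24 mm.
- drawer (a joint): How far the top drawer is pulled out, in m: 0 shut, 0.225 at its stop. It slides straight towards the chest's -x with 1 to 2 N of friction and stays where it is left. May start up to 12 mm open.
- drawer_pull (a point): middle of the top drawer's wooden bar pull: a round horizontal bar along the chest's y, 120 long, 11 mm thick, its middle 35 mm in front of the drawer front and 85 mm above the bench (the chest's top is at 120). Moves with the drawer; axes as the chest's.
- mirror: Inspection mirror, 195 mm long, about 120 g, lying glass up in the left or right half of the top drawer, handle towards the drawer front; hidden until it is open. Origin: mid-length, on the plane it lies on; x runs from handle to glass, z square out of the glass. Handle: 20 by 20 mm wooden bar, x -97.5 to -17.5. 7 mm rod. Flat head: x 33.5 to 97.5, 68 wide (y), z 6.5 to 14.5 mm.
- mirror_handle (a point): Middle of the mirror's handle, in the mirror's frame at (-57.5, 0, 10) mm. Handle: z = 0 to 20 mm, flat sides facing +y and -y. Axes as the mirror's.
- glass (a point): centre of the mirror glass (60 along x by 64 along y mm), in the mirror's frame at (65.5, 0, 14.5) mm, 123 mm from the middle of the handle. Axes as the mirror's: z is the glass's normal.
- station: Raised bench, clamped board and gooseneck camera, one fixed piece. Origin: on the bench top straight below the drilled hole; x points from the board's free end to the raised bench, z up. Light board 340 by 90 by 22 mm, underside 205 mm above the bench, x -40 to 300, y -45 to 45; clear space below it from x -40 to 120. Raised bench: x 120 to 350, y -120 to 120, top 205 mm high.
- hole_exit (a point): the mark to be seen: centre of the lower mouth of the 25 mm hole drilled through the board, 40 mm from its free end, at (0, 0, 205) mm in the station's frame. The hole is seen from above too. Axes as the station's.
- lens (a point): The camera's lens, at (30, -220, 295) mm in the station's frame; the camera (32 mm thick, 85 long) rises behind it, away from the mirror's place. Its gooseneck starts at (150, -124, 220) and bends round over (100, -285, 392), so keep off the station's -y side. A bar clamp stands at x 235, up to 250 mm high. Axes as the station's.
- aim (a point): A mere point in the air on the line from the hole's mouth to the lens, at (7.6, -56.1, 227.9) mm in the station's frame: a mirror centred 100 mm straight below the hole's mouth shows it to the lens in mid-glass when the glass's normal points at this point (25 degrees from upright, leaning to the station's -y).
- block_plane: steel block plane, 150 by 45 by 45 mm, on top of the chest near its back; leave alone. Origin: centre of its underside.
- screw_jar: glass jar of 52 mm diameter, 75 mm high, on the raised bench beside the board; leave alone. Origin: centre of its underside.
- offcut: small wooden offcut, 70 by 45 by 30 mm, on the bench beside the overhanging board; leave alone. Origin: centre of its underside.
- tape_measure: black tape measure, 66 by 34 by 60 mm, on the bench between chest and raised bench; leave alone. Origin: centre of its underside.
- glue_bottle: glue bottle, 62 mm diameter, 170 mm high, right of the board; leave alone. Origin: centre of its underside.
- screwdriver: screwdriver, 190 long, 26 mm thick round wooden handle, lying in the other half of the top drawer alongside the mirror, about 130 mm from it. It may stay there. Origin: middle of its length, on its underside.

How it is judged:
By the outcome, as a careful person would: the job done as asked, in the order asked, and still so for the second after the job is handed in, while the arm keeps its last pose, push and grip.
It also fails if it takes over 48 s, if anything falls off the work surface, if the arm or the gripper's body presses on something with over 40 N, if the wrist force passes 120 N, or if a joint passes its speed limit or range.

## Robot

A 6-joint arm with a two-finger parallel gripper is mounted at the origin on the work surface. World frame = base frame: x ahead of the robot, y to its left, z up, the work surface at z = 0. Lengths are in m, angles in rad, forces in N, time in s.
With the tool pointing down it reaches from about 0.3 to 1 m from the base axis. Payload 5.1 kg.
Tool frame: the origin (TCP) lies midway between the tips of the shut fingers; the grasp point (between the pads) lies 19 mm behind it; z points along the fingers, y is the line along which they close (so a half turn about z gives the same grasp; the last joint's range is limited). The gripper opens to 95 mm and grips with 3 to 60 N. Pads are 20 mm wide; open, the fingers measure 119 mm over their backs; the gripper's body (75 mm by 180 mm) begins 59 mm behind the grasp point.
Start: joints at [-1.232, 0.124, 1.65, -0, 1.367, -0.083], TCP at [0.266, -0.593, 0.215] pointing down, gripper open.
Joint ranges: [-2.61, 2.61], [-1.02, 2.33], [0.03, 2.71], [-1.35, 4.49], [0.32, 2.68], [-2.91, 2.91]. Speed limits (rad/s): [2.57, 2.57, 3.14, 3.14, 3.14, 3.14].

## Interface

Orientations are given as [roll, pitch, yaw] about the fixed x, y, z axes, in that order (R = Rz(yaw) Ry(pitch) Rx(roll)).
In Python, from bench import bot, effector, vision, job, nets gives the robot as it stands. The module is installed in compiled form; this text tells all that it offers. Calls block until the motion is done:
- bot.move_to(position, orientation): joint-space move of the TCP to a pose.
- bot.move_l(position, rotation=None, feed=0.15): straight line of the TCP; rotation=None keeps the orientation; feed is the mean speed in m/s.
- bot.goto_joints(angles): joint-space move.
- effector.gripper_to(opening, newtons=None): finger opening in m; newtons is the grip in N (None keeps the last); returns when the fingers have stopped.
- bot.wait(seconds).
- bot.ik(position, orientation): joint angles nearest the present ones, or None.
- vision.get_image(name): name is "scene" or "top"; returns a dict with "frame" (400x640x3 uint8, blue, green, red), "range_z" (400x640 float32, m along the optical axis (not along the pixel's ray), 0 where there is no reading), "fx", "fy", "cx", "cy" (pixels), "pose" (4x4, takes a point from camera to world coordinates). Camera axes: x right, y down, z forward; pixel columns grow to the right and rows downward; lengths in m; the calibration is good to about 2 mm. A picture is of the moment at which its call begins.
A pose or a line that the arm cannot do raises bot.Unreachable and nothing moves.
- job.sign_off(): hands the job in, once; it reports no verdict.
Trained networks look in a picture, given as the dict that the camera call returned (one of the last four; its "shot" number tells which), for a name from the list of things; names that differ only in an ending like _2 or _b are one class to them, and where a whole thing is asked for, a point or a joint stands for the part that bears it (a point fixed in the world has none). Each returns a list of dicts, best first, with "confidence" (0 to 1); they miss things now and then, are a little off and sometimes report something else, mostly with a low value. They report only what shows in the picture. A call takes as long as a camera call.
- nets.find_in(picture, target): "xyz" ([x, y, z] in m, in world coordinates, good to about 4 mm: the middle of the surface that is visible of it).
- nets.place_of(picture, target): "xyz" ([x, y, z] in m, in world coordinates, good to about 4 mm: a listed point, or the origin of a listed thing).
Readings, each from a call of its own:
- bot.current_time(): time.
- bot.current_qpos(): joint angles.
- bot.current_joint_velocities(): joint speeds.
- bot.current_tau(): joint torques, N m.
- bot.current_tcp_pos(): TCP position.
- bot.current_eef_rot(): TCP orientation.
- bot.current_force(): force on the tool from outside, world axes, zero at the start.
- bot.current_wrist_torque(): the same for the moment, N m.
- bot.current_gripper_width(): finger opening in m.
Only numpy, scipy, OpenCV 4.12 (cv2) and the standard library are available. Lean on these libraries where they do the work, as an engineer would, in place of code of your own. Each camera call takes 0.05 s, during which the arm holds its last target. There are 200 camera calls.

## Working session

There is one attempt and no reset: what is moved stays moved. The work goes in short steps, each a Python script; the robot and the scene stay as the last script left them, time stands still between calls to the robot, and variables do not carry over. Pictures are saved under pics/ and viewed, on a budget of 10 in all, crops included, one or two more only if the job needs it, and the job is handed in when it is done.

```bash
mkdir -p pics; cat > h.py <<'E'
import numpy as np, cv2
from bench import bot, effector, vision, job, nets
from scipy.spatial.transform import Rotation as R
E
python3 - <<'E'
from h import *
ps={n:vision.get_image(n) for n in("scene","top")}
for n,p in ps.items():
    cv2.imwrite(f"pics/{n}0.png",p["frame"])
    print(n,p["fx"],p["cx"],p["cy"],np.round(p["pose"],3).tolist())
    for t in ["chest","drawer_pull","station","hole_exit","lens","aim","block_plane","tape_measure","glue_bottle","offcut","screw_jar","mirror"]:
        r=nets.place_of(p,t)
        print(t,[(np.round(d["xyz"],3).tolist(),round(d["confidence"],2)) for d in r[:2]])
print(bot.current_time())
E
```

```text
scene 407.1151177081694 315.87351271840697 194.4873721758997 [[0.159, 0.552, -0.818, 1.617], [0.987, -0.078, 0.139, -0.147], [0.013, -0.83, -0.558, 0.875], [0.0, 0.0, 0.0, 1.0]]
chest [([0.535, 0.287, 0.005], 0.9)]
drawer_pull [([0.525, 0.253, 0.085], 0.76), ([0.579, -0.41, 0.297], 0.6)]
station []
hole_exit [([0.538, -0.189, 0.207], 0.71)]
lens [([0.581, -0.412, 0.296], 0.81)]
aim [([0.546, -0.251, 0.228], 0.56)]
block_plane [([0.624, 0.47, 0.12], 0.76)]
tape_measure [([0.758, 0.059, -0.001], 0.8)]
glue_bottle [([0.457, -0.46, 0.0], 0.82)]
offcut [([0.542, -0.189, 0.203], 0.32)]
screw_jar [([0.686, -0.103, 0.207], 0.87)]
mirror []
top 479.549757303753 308.7894689773959 200.81834301870174 [[-0.024, -0.986, 0.163, 0.383], [-1.0, 0.025, 0.001, 0.014], [-0.005, -0.163, -0.987, 1.603], [0.0, 0.0, 0.0, 1.0]]
chest []
drawer_pull [([0.52, 0.251, 0.088], 0.92), ([0.532, 0.288, 0.001], 0.66)]
station [([0.581, -0.413, 0.297], 0.4)]
hole_exit [([0.584, -0.411, 0.294], 0.63), ([0.542, -0.195, 0.208], 0.55)]
lens [([0.582, -0.411, 0.295], 0.56)]
aim [([0.549, -0.248, 0.227], 0.6), ([0.624, 0.467, 0.121], 0.47)]
block_plane [([0.623, 0.467, 0.12], 0.67)]
tape_measure [([0.757, 0.058, -0.003], 0.56)]
glue_bottle [([0.456, -0.458, 0.002], 0.72), ([0.622, 0.468, 0.121], 0.68)]
offcut [([0.572, -0.084, -0.002], 0.79)]
screw_jar [([0.688, -0.101, 0.207], 0.73)]
mirror [([0.542, -0.193, 0.206], 0.61)]
1.3
```

```bash
python3 -c "
import cv2;import numpy as np
cv2.imwrite('pics/both0.png',cv2.resize(np.vstack([cv2.imread('pics/top0.png'),cv2.imread('pics/scene0.png')]),(480,600)))"
```

```text
(no output)
```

View pics/top0.png

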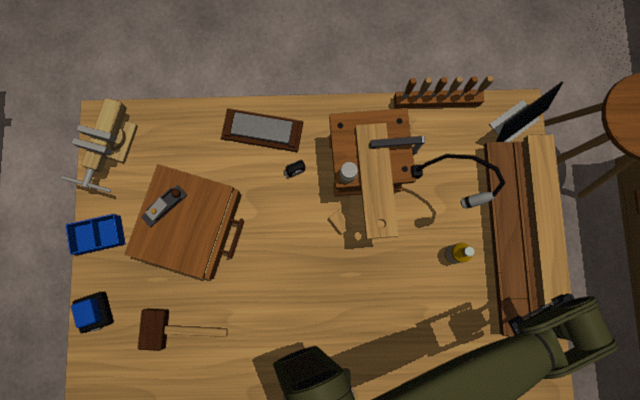

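View pics/scene0.png

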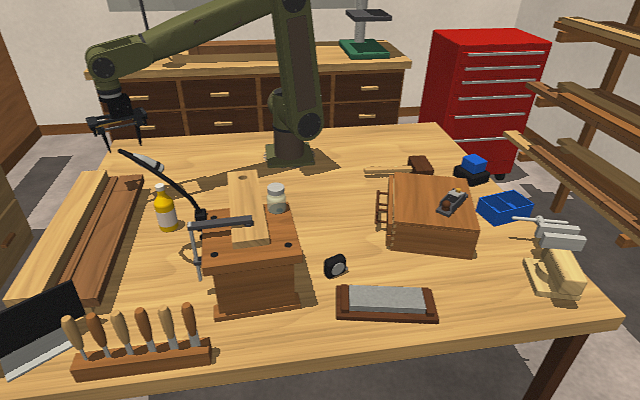

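```bash
cat >> h.py <<'E'
def cloud(p):
    z=p["range_z"]; v,u=np.indices(z.shape)
    c=np.stack([(u-p["cx"])*z/p["fx"],(v-p["cy"])*z/p["fy"],z],-1)
    w=c@p["pose"][:3,:3].T+p["pose"][:3,3]; w[z==0]=np.nan
    return w
def blob(w,lo,hi,zr):
    m=(w[...,0]>lo[0])&(w[...,0]<hi[0])&(w[...,1]>lo[1])&(w[...,1]<hi[1])&(w[...,2]>zr[0])&(w[...,2]<zr[1])
    return w[m]
E
python3 - <<'E'
from h import *
p=vision.get_image("top"); w=cloud(p)
for n,lo,hi,zr in [("chest top",(.3,.2),(.8,.65),(.11,.13)),("board",(.4,-.4),(.9,-.1),(.218,.236)),("raised",(.5,-.5),(1.1,0),(.195,.213)),("pull",(.4,.15),(.65,.33),(.075,.1))]:
    b=blob(w,lo,hi,zr); r=cv2.minAreaRect(b[:,:2].astype(np.float32)*1000)
    print(n,len(b),r,np.round(b.mean(0),4), np.round(cv2.boxPoints(r)).tolist())
E
```

```text
chest top 7125 ((577.5016479492188, 416.64361572265625), (273.9884033203125, 300.4122314453125), 71.59657287597656) [0.5718 0.4172 0.12  ] [[392.0, 334.0], [677.0, 239.0], [763.0, 499.0], [478.0, 594.0]]
board 3423 ((665.1891479492188, -208.48348999023438), (212.0067901611328, 348.8406066894531), 80.08243560791016) [ 0.6651 -0.1849  0.2266] [[475.0, -283.0], [819.0, -343.0], [855.0, -134.0], [512.0, -74.0]]
raised 3526 ((806.8641357421875, -197.23995971679688), (326.17730712890625, 564.7977905273438), 64.46837615966797) [ 0.788  -0.176   0.2047] [[482.0, -223.0], [991.0, -466.0], [1132.0, -172.0], [622.0, 72.0]]
pull 357 ((523.7197265625, 278.91412353515625), (61.51510238647461, 255.13356018066406), 71.54237365722656) [0.5279 0.2743 0.0898] [[393.0, 290.0], [635.0, 209.0], [654.0, 268.0], [412.0, 348.0]]
```

```bash
python3 - <<'E'
from h import *
for cam in("top","scene"):
    p=vision.get_image(cam); w=cloud(p)
    m=((w[...,2]>.219)&(w[...,2]<.235)&(w[...,0]>.4)&(w[...,0]<.9)&(w[...,1]>-.3)&(w[...,1]<-.1)).astype(np.uint8)
    m=cv2.morphologyEx(m,cv2.MORPH_OPEN,np.ones((3,3)))
    n,l,s,c=cv2.connectedComponentsWithStats(m)
    for i in range(1,n):
        if s[i,4]>300:
            b=w[l==i]; x=b[:,0]; xs=np.linspace(x.min()+.02,x.max()-.02,25)
            E=[];F=[]
            for a in xs:
                q=b[abs(x-a)<.006]; E.append((a,q[:,1].min(),q[:,1].max()))
            E=np.array(E)
            print(cam,s[i,4],cv2.minAreaRect(b[:,:2].astype(np.float32)*1000))
            for k in(1,2): 
                f=np.polyfit(E[:,0],E[:,k],1); g=abs(np.polyval(f,E[:,0])-E[:,k])<.006
                print(np.degrees(np.arctan(np.polyfit(E[g,0],E[g,k],1)[0])),g.sum())
            print(np.round(E[::4],3).tolist())
E
```

```text
top 3268 ((671.0574951171875, -182.504638671875), (341.4602355957031, 91.566650390625), 3.145357608795166)
3.9899125257637085 20
3.0517619658330037 25
[[0.52, -0.237, -0.146], [0.57, -0.234, -0.142], [0.621, -0.231, -0.142], [0.671, -0.227, -0.138], [0.722, -0.224, -0.135], [0.772, -0.223, -0.133], [0.822, -0.219, -0.13]]
scene 2206 ((671.5806884765625, -185.3580780029297), (347.3640441894531, 90.06008911132812), 3.102508068084717)
3.13935091036074 17
3.1619335403680258 25
[[0.517, -0.238, -0.149], [0.568, -0.234, -0.148], [0.62, -0.233, -0.144], [0.671, -0.229, -0.141], [0.722, -0.226, -0.138], [0.773, -0.223, -0.136], [0.824, -0.222, -0.134]]
```

```bash
cat >> h.py <<'E'
CY=np.radians(71.6); CO=np.array([.535,.2882,0.]); CR=R.from_euler('z',CY).as_matrix()
SY=np.radians(3.1); SO=np.array([.541,-.191,0.]); SR=R.from_euler('z',SY).as_matrix()
def ch(x,y,z): return CO+CR@np.array([x,y,z])
def st(x,y,z): return SO+SR@np.array([x,y,z])
def rpy(M): return R.from_matrix(M).as_euler('xyz')
def tool(xax,zax):  # tool frame with z=zax, x near xax
    z=zax/np.linalg.norm(zax); y=np.cross(z,xax); y/=np.linalg.norm(y); return np.stack([np.cross(y,z),y,z],1)
DOWN=np.array([0,0,-1.])
def rep(): print("t",bot.current_time(),"tcp",np.round(bot.current_tcp_pos(),4),"F",np.round(bot.current_force(),1),"w",round(bot.current_gripper_width(),4))
E
python3 - <<'E'
from h import *
print("start rpy",bot.current_eef_rot())
pull=np.array([.5225,.2525,.085])
for s in(1,-1):
    M=tool(s*CR[:,1],DOWN)
    print("pull",s,[np.round(bot.ik(q,rpy(M)),2).tolist() if bot.ik(q,rpy(M)) is not None else None for q in (pull+[0,0,-.019],pull+[0,0,.1],pull+[-.071,-.2135,-.019])])
    M=tool(s*CR[:,0],DOWN)
    for y in(.065,-.065): 
        r=bot.ik(ch(-.147,y,.074),rpy(M)); print("mir",s,y,r is not None and np.round(r,2))
    n=st(.0076,-.0561,.2279)-st(0,0,.105)
    for a in(-30,-15,0,15,30):
        xm=SR@[np.cos(np.radians(a)),np.sin(np.radians(a)),0]
        M=tool(s*xm,-n); mx=s*M[:,0]
        g=st(0,0,.105)-mx*.123-n/np.linalg.norm(n)*(.0145-.004)
        r=bot.ik(g,rpy(M)); print("fin",s,a,np.round(g,3),r is not None and np.round(r,2))
E
```

```text
start rpy [-3.14158586e+00  1.11687523e-05  4.21755356e-01]
pull 1 [[0.36, 0.11, 1.93, -0.0, 1.1, -0.89], [0.36, -0.01, 1.84, -0.0, 1.31, -0.89], [-0.03, -0.18, 2.21, -0.0, 1.11, -1.28]]
mir 1 0.065 [ 0.26 -0.18  2.19  0.    1.13  0.58]
mir 1 -0.065 [0.13 0.07 1.96 0.   1.11 0.46]
fin 1 -30 [ 0.429 -0.143  0.125] [-0.63 -0.05  2.04  0.29  1.49  1.29]
fin 1 -15 [ 0.42  -0.169  0.114] [-0.68 -0.03  2.03  0.27  1.48  0.99]
fin 1 0 [ 0.418 -0.196  0.102] [-0.72  0.02  2.01  0.26  1.47  0.71]
fin 1 15 [ 0.423 -0.222  0.09 ] [-0.75  0.08  1.97  0.25  1.45  0.44]
fin 1 30 [ 0.434 -0.247  0.078] [-0.77  0.14  1.92  0.25  1.44  0.18]
pull -1 [[0.36, 0.11, 1.93, -0.0, 1.1, 2.25], [0.36, -0.01, 1.84, -0.0, 1.31, 2.25], [-0.03, -0.18, 2.21, -0.0, 1.11, 1.86]]
mir -1 0.065 [ 0.26 -0.18  2.19 -0.    1.13 -2.56]
mir -1 -0.065 [ 0.13  0.07  1.96 -0.    1.11 -2.69]
fin -1 -30 [ 0.429 -0.143  0.125] [-0.63 -0.05  2.04  0.29  1.49 -1.85]
fin -1 -15 [ 0.42  -0.169  0.114] [-0.68 -0.03  2.03  0.27  1.48 -2.15]
fin -1 0 [ 0.418 -0.196  0.102] [-0.72  0.02  2.01  0.26  1.47 -2.43]
fin -1 15 [ 0.423 -0.222  0.09 ] [-0.75  0.08  1.97  0.25  1.45 -2.7 ]
fin -1 30 [ 0.434 -0.247  0.078] False
```

```bash
python3 - <<'E'
from h import *
M=rpy(tool(CR[:,1],DOWN))
bot.move_l([.266,-.55,.42],feed=.4); rep()
bot.move_to([.42,.0,.42],M); rep()
effector.gripper_to(.032,20)
pull=np.array([.5225,.2525,.085])
bot.move_to(pull+[0,0,.08],M); rep()
p=vision.get_image("scene"); print([(np.round(d["xyz"],4),d["confidence"]) for d in nets.place_of(p,"drawer_pull")[:2]])
cv2.imwrite("pics/pull1.png",p["frame"])
p=vision.get_image("top"); w=cloud(p); print([(np.round(d["xyz"],4),d["confidence"]) for d in nets.place_of(p,"drawer_pull")[:2]])
E
```

```text
t 2.125 tcp [ 0.266  -0.5499  0.4209] F [ 0.2  0.7 -0.9] w 0.0951
t 4.175 tcp [ 0.4202 -0.0005  0.4198] F [ 0.2  0.4 -0.8] w 0.0952
t 6.7 tcp [0.5235 0.2521 0.1666] F [-0.4  0.3  1.1] w 0.0319
[(array([0.5248, 0.2536, 0.0819]), 0.85), (array([ 0.5819, -0.4104,  0.2948]), 0.37)]
[(array([0.5202, 0.2534, 0.0862]), 0.88)]
```

View pics/pull1.png

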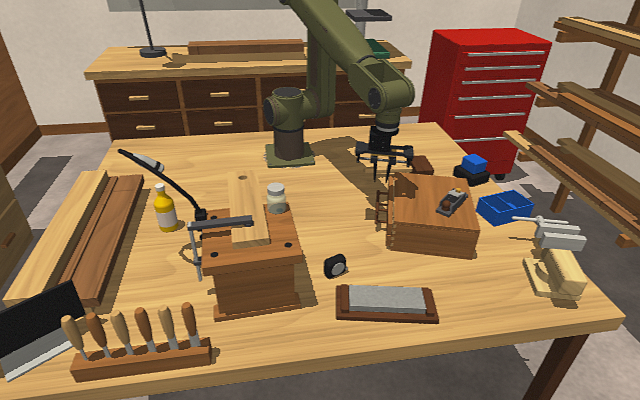

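The gripper (380,165) is above the pull (383,205), with its closing line along the chest's depth. I'll descend, grip and pull.

```bash
python3 - <<'E'
from h import *
pull=np.array([.5228,.2532,.085])
for z in(.04,.0,-.017):
    bot.move_l(pull+[0,0,z],feed=.12)
    F=bot.current_force()
    if abs(F).max()>10: print("contact",z,F); break
rep()
effector.gripper_to(0.0,15); rep()
d=-CR[:,0]; a=bot.current_tcp_pos()
p0=np.array(a)
bot.move_l(p0+d*.20,feed=.12); rep()
for k in range(8):
    p=p0+d*(.205+.005*k); bot.move_l(p,feed=.05); f=np.dot(bot.current_force(),d)
    print(k,round(f,1),round(bot.current_gripper_width(),4),round(float(np.dot(np.array(bot.current_tcp_pos())-p0,d)),4))
    if f<-8: break
rep()
E
```

```text
t 8.1583 tcp [0.5226 0.2531 0.068 ] F [0.7 0.9 0. ] w 0.032
t 8.65 tcp [0.5231 0.2531 0.0686] F [-0.3 -1.3  3.7] w 0.0108
t 10.4667 tcp [0.46   0.0634 0.0686] F [ 1.  -1.4  5. ] w 0.0104
0 1.5 0.0108 0.2052
1 0.6 0.0105 0.2105
2 1.2 0.0102 0.2157
3 1.5 0.0101 0.2208
4 -2.9 0.0106 0.225
5 -22.3 0.0102 0.2251
t 11.9667 tcp [0.452  0.0396 0.0686] F [ 8.9 20.5 -2.7] w 0.0102
```

```bash
python3 - <<'E'
from h import *
d=-CR[:,0]; a=np.array(bot.current_tcp_pos())
bot.move_l(a-d*.0005,feed=.05)
effector.gripper_to(.032,15); rep()
bot.move_l(np.array(bot.current_tcp_pos())+[0,0,.13],feed=.25)
bot.move_to([.40,-.12,.36],rpy(tool(CR[:,0],DOWN))); rep()
for c in("top","scene"):
    p=vision.get_image(c); cv2.imwrite(f"pics/{c}2.png",p["frame"])
    for t in("drawer_pull","mirror","mirror_handle","glass","screwdriver"):
        for d_ in nets.place_of(p,t)[:2]:
            print(c,t,np.round(d_["xyz"],4),round(d_["confidence"],2),"chest:",np.round(CR.T@(np.array(d_["xyz"])-CO),3))
E
```

```text
t 12.8417 tcp [0.4521 0.04   0.0685] F [ 0.8 -0.2  0.1] w 0.0318
t 14.6 tcp [ 0.3997 -0.1196  0.3579] F [-0.4 -0.1 -0.4] w 0.032
top drawer_pull [0.45   0.0409 0.0875] 0.85 chest: [-0.261  0.003  0.088]
top mirror [0.4488 0.2138 0.0751] 0.64 chest: [-0.098  0.058  0.075]
top mirror_handle [0.4299 0.1549 0.0814] 0.89 chest: [-0.16   0.058  0.081]
top glass [0.4674 0.275  0.0875] 0.7 chest: [-0.034  0.06   0.088]
top glass [0.4473 0.0411 0.0875] 0.31 chest: [-0.262  0.005  0.088]
top screwdriver [0.5715 0.1731 0.0675] 0.64 chest: [-0.098 -0.071  0.068]
top screwdriver [ 0.4598 -0.4571  0.0047] 0.48 chest: [-0.731 -0.164  0.005]
scene drawer_pull [0.4544 0.043  0.086 ] 0.55 chest: [-0.258 -0.001  0.086]
scene mirror [0.4333 0.1591 0.0847] 0.46 chest: [-0.155  0.056  0.085]
scene mirror_handle [0.4331 0.1593 0.0822] 0.84 chest: [-0.154  0.056  0.082]
scene glass [0.4677 0.2783 0.0829] 0.69 chest: [-0.031  0.061  0.083]
scene screwdriver [0.5672 0.1693 0.0704] 0.68 chest: [-0.103 -0.068  0.07 ]
```

View pics/top2.png

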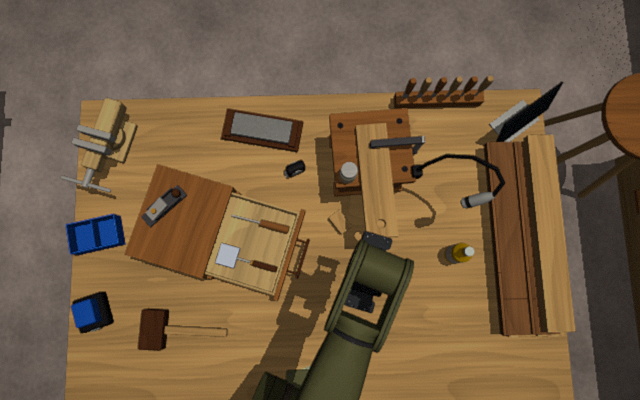

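```bash
python3 - <<'E'
from h import *
p=vision.get_image("top"); w=cloud(p); q=(w-CO)@CR
m=(q[...,0]>-.2)&(q[...,0]<.0)&(q[...,1]>.0)&(q[...,1]<.12)
for n,zr,xr in(("handle",(.0835,.098),(-.2,-.1)),("head",(.079,.092),(-.07,0))):
    s=q[m&(q[...,2]>zr[0])&(q[...,2]<zr[1])&(q[...,0]>xr[0])&(q[...,0]<xr[1])]
    r=cv2.minAreaRect((s[:,:2]*1000).astype(np.float32)); print(n,len(s),np.round(s.mean(0),4),r,np.round(s.min(0),3),np.round(s.max(0),3))
v,u=np.nonzero(m); 
print("floor z",np.median(q[m][:,2]))
E
```

```text
handle 162 [-0.1505  0.0582  0.0898] ((-145.8387908935547, 58.02333450317383), (91.50090026855469, 19.614286422729492), 1.2780170440673828) [-0.192  0.047  0.084] [-0.1    0.068  0.097]
head 395 [-0.0311  0.0604  0.0846] ((-33.47697448730469, 58.461456298828125), (68.2530288696289, 71.64505004882812), 1.4323196411132812) [-0.068  0.022  0.079] [-0.     0.095  0.092]
floor z 0.0715793108597661
```

```bash
python3 - <<'E'
from h import *
my=CY+np.radians(1.3); mx=np.array([np.cos(my),np.sin(my),0])
M=rpy(tool(mx,DOWN)); h=ch(-.156,.058,0)
effector.gripper_to(.046,15)
bot.move_to(h+[0,0,.16],M)
for z in(.1,.0745):
    bot.move_l(h+[0,0,z],feed=.12); 
    if np.abs(bot.current_force()).max()>10: break
rep()
effector.gripper_to(0.0,45); rep()
bot.move_l(np.array(bot.current_tcp_pos())+[0,0,.05],feed=.08); rep()
bot.move_l(np.array(bot.current_tcp_pos())+[0,0,.15],feed=.2); rep()
for c in("top","scene"):
    p=vision.get_image(c); cv2.imwrite(f"pics/{c}3.png",p["frame"])
    for t in("drawer_pull","mirror_handle","glass"):
        for d_ in nets.place_of(p,t)[:2]:
            print(c,t,np.round(d_["xyz"],4),round(d_["confidence"],2))
E
```

```text
t 18.075 tcp [0.4307 0.1585 0.0747] F [-0.1 -0.2  0.4] w 0.0462
t 18.625 tcp [0.431  0.1586 0.075 ] F [-0.5  0.4  1.8] w 0.02
t 19.4083 tcp [0.4308 0.1585 0.1247] F [ 0.5 -0.5 -1.6] w 0.02
t 20.3083 tcp [0.43   0.1583 0.2728] F [-0.  -0.2 -1.2] w 0.0198
top drawer_pull [0.4499 0.0413 0.0872] 0.61
top glass [0.4639 0.277  0.2831] 0.56
scene drawer_pull [0.4564 0.0416 0.0848] 0.66
scene mirror_handle [0.4334 0.1584 0.2766] 0.84
scene mirror_handle [0.5693 0.174  0.0685] 0.39
scene glass [0.4666 0.2778 0.2803] 0.72
```

View pics/scene3.png

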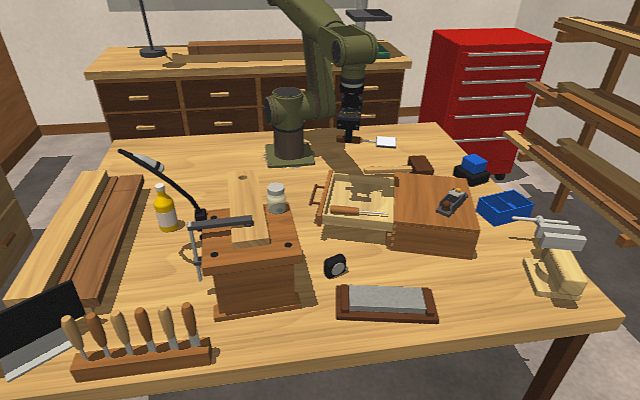

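The mirror hangs level in the grip (handle (349,139), glass (385,142)), the drawer is open and the screwdriver is still in place. Next I'll measure the glass in the tool frame.

```bash
python3 - <<'E'
from h import *
T=R.from_euler('xyz',bot.current_eef_rot()).as_matrix(); o=np.array(bot.current_tcp_pos())
print(np.round(T,3).tolist())
for c in("top","scene"):
    p=vision.get_image(c); w=cloud(p); q=(w-o)@T
    s=q[(q[...,0]>.08)&(q[...,0]<.17)&(abs(q[...,1])<.06)&(abs(q[...,2])<.035)]
    n=np.linalg.svd(s-s.mean(0),full_matrices=False)[2][2]; n*=-np.sign(n[2])
    r=cv2.minAreaRect((s[:,:2]*1000).astype(np.float32))
    print(c,len(s),"mean",np.round(s.mean(0),4),"n",np.round(n,3),"rect",np.round(r[0],1),np.round(r[1],1),r[2], "med z",np.median(s[:,2]))
E
```

```text
[[0.294, 0.956, -0.001], [0.956, -0.294, -0.0], [-0.0, -0.001, -1.0]]
top 310 mean [ 0.1377  0.0037 -0.0092] n [ 0.008  0.005 -1.   ] rect [ 1.261e+02 -1.000e-01] [63.3 67.5] 0.0013974903849884868 med z -0.00917953807933751
scene 223 mean [ 0.1223  0.0076 -0.0081] n [ 0.001  0.037 -0.999] rect [118.7   3.8] [71.5 71. ] 0.8101565837860107 med z -0.0084820718925607
```

```bash
cat >> h.py <<'E'
G=np.array([.1245,0,-.0093])
NW=st(.0076,-.0561,.2279)-st(0,0,.105); NW/=np.linalg.norm(NW)
MF=tool(SR[:,0],-NW)
def tcp_for(x,y,z): return st(x,y,z)-MF@G
E
python3 - <<'E'
from h import *
for a in((-.1,0,.30),(-.1,0,.105),(0,0,.105)):
    r=bot.ik(tcp_for(*a),rpy(MF)); print(a,np.round(tcp_for(*a),3),None if r is None else np.round(r,2))
bot.move_to(tcp_for(-.1,0,.30),rpy(MF)); bot.wait(.3); rep()
T=R.from_euler('xyz',bot.current_eef_rot()).as_matrix(); o=np.array(bot.current_tcp_pos())
for c in("top","scene"):
    p=vision.get_image(c); cv2.imwrite(f"pics/{c}4.png",p["frame"]); w=cloud(p); q=(w-o)@T
    for d in nets.place_of(p,"glass")[:1]: print("net tool",np.round((np.array(d["xyz"])-o)@T,4),d["confidence"])
    s=q[(q[...,0]>.085)&(q[...,0]<.165)&(abs(q[...,1])<.045)&(abs(q[...,2]+.009)<.015)]
    if len(s)<50: print(c,len(s)); continue
    n=np.linalg.svd(s-s.mean(0),full_matrices=False)[2][2]; n*=-np.sign(n[2])
    r=cv2.minAreaRect((s[:,:2]*1000).astype(np.float32))
    print(c,len(s),"n",np.round(n,3),"rect",np.round(r[0],1),np.round(r[1],1),r[2],"min",np.round(s.min(0),3),"max",np.round(s.max(0),3),"med",np.median(s[:,2]))
E
```

```text
(-0.1, 0, 0.3) [ 0.316 -0.202  0.298] [-0.87 -0.32  1.97  0.21  1.87  0.65]
(-0.1, 0, 0.105) [ 0.316 -0.202  0.103] [-0.87 -0.16  2.17  0.21  1.51  0.58]
(0, 0, 0.105) [ 0.416 -0.197  0.103] [-0.72  0.01  2.01  0.26  1.47  0.71]
t 22.5417 tcp [ 0.3168 -0.2017  0.2979] F [ 0.1 -0.4 -0.6] w 0.0195
net tool [ 0.1232 -0.0006 -0.0114] 0.75
top 529 n [ 0.001 -0.004 -1.   ] rect [120.9  -3.5] [73.1 71.8] 89.03170013427734 min [ 0.085 -0.04  -0.015] max [ 0.157  0.034 -0.001] med -0.00808608162133227
net tool [ 0.1239 -0.0017 -0.0075] 0.68
scene 254 n [ 0.03 -0.   -1.  ] rect [123.5  -0. ] [75.5 67.6] 0.03469519317150116 min [ 0.086 -0.034 -0.013] max [ 0.161  0.034 -0.   ] med -0.00881897986181586
```

View pics/scene4.png

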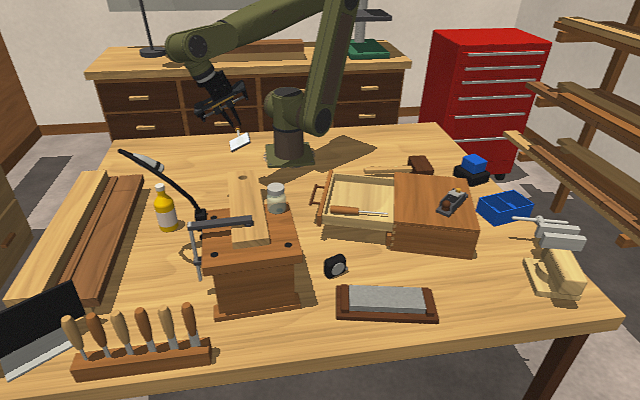

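```bash
sed -i 's/^G=.*/G=np.array([.1238,-.0005,-.009])/' h.py; python3 - <<'E'
from h import *
bot.move_l(tcp_for(-.1,0,.105),rpy(MF),feed=.15); rep()
for x in(-.05,0): 
    bot.move_l(tcp_for(x,0,.105),rpy(MF),feed=.08); rep()
    if np.abs(bot.current_force()).max()>12: print("contact"); break
bot.wait(.5); rep()
o=np.array(bot.current_tcp_pos()); T=R.from_euler('xyz',bot.current_eef_rot()).as_matrix()
print("glass st",np.round(SR.T@(o+T@G-SO),4),"ang err",np.degrees(np.arccos(-T[:,2]@NW)))
for c in("scene","top"):
    p=vision.get_image(c); cv2.imwrite(f"pics/{c}5.png",p["frame"])
    for t in("glass","mirror_handle","hole_exit","lens","drawer_pull","offcut","glue_bottle"):
        for d in nets.place_of(p,t)[:1]: print(c,t,np.round(d["xyz"],4),round(d["confidence"],2))
E
```

```text
t 24.1917 tcp [ 0.3177 -0.2033  0.1038] F [-0.1  0.3 -0.7] w 0.0195
t 24.9667 tcp [ 0.367  -0.1998  0.1027] F [-0.4  0.4 -1.1] w 0.0197
t 25.7417 tcp [ 0.417  -0.1972  0.1028] F [ 0.1  0.2 -0.7] w 0.0196
t 26.2417 tcp [ 0.417  -0.1974  0.103 ] F [ 0.5 -1.7 -2.3] w 0.0195
glass st [-1.00e-04 -1.00e-04  1.05e-01] ang err 0.005169293867102849
scene hole_exit [ 0.5408 -0.1899  0.2064] 0.68
scene lens [0.7575 0.059  0.0013] 0.69
scene drawer_pull [0.4546 0.0441 0.0845] 0.75
scene offcut [ 0.6893 -0.1044  0.2065] 0.15
scene glue_bottle [ 0.4559 -0.4593  0.0016] 0.66
top glass [ 0.5506 -0.248   0.2272] 0.5
top mirror_handle [ 0.4205 -0.2006  0.1078] 0.55
top hole_exit [ 0.5434 -0.1902  0.2066] 0.96
top lens [ 0.5802 -0.4119  0.2943] 0.97
top drawer_pull [0.4484 0.0457 0.0911] 0.73
top offcut [ 0.5737 -0.0847 -0.0048] 0.7
top glue_bottle [ 0.4569 -0.4547  0.001 ] 0.79
```

View pics/scene5.png

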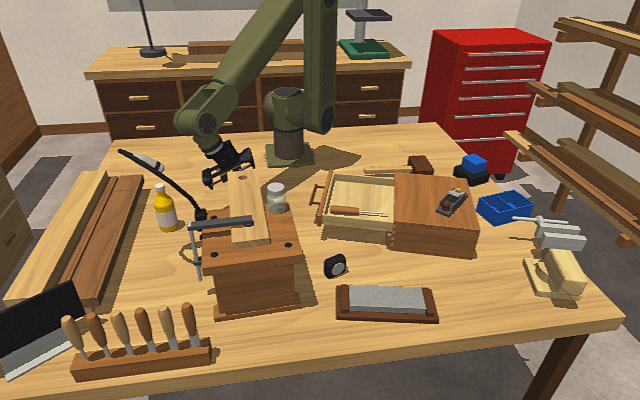

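View pics/top5.png

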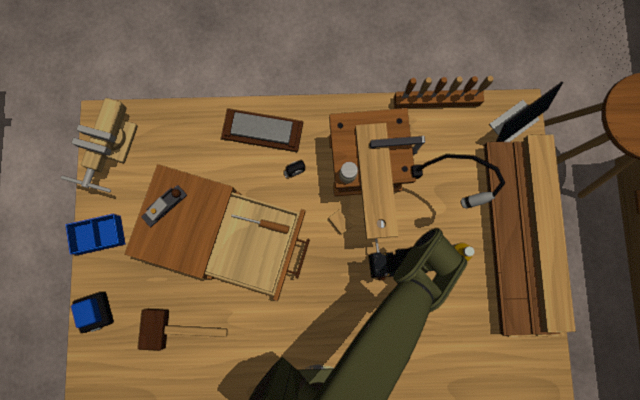

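```bash
python3 - <<'E'
from h import *
rep(); print(np.abs(bot.current_joint_velocities()).max()); job.sign_off()
E
```

```text
t 27.0417 tcp [ 0.4171 -0.1973  0.103 ] F [-0.4 -0.4 -1.4] w 0.0197
0.0017354306108074721
the job is handed in; nothing more can be done
```

I pulled the top drawer to its stop, took out the mirror, and handed the job in at about 27 s with the arm holding the mirror still under the hole.

- **Drawer:** I measured 225 mm of travel, with the force rising to about 22 N at the stop. I let go there and left it open.
- **Mirror:** it is held by the handle with 45 N. From the arm's pose and the mirror position measured in the grip, the glass centre is within 1 mm of 100 mm below the estimated hole mouth. The same calculation puts the glass's normal within 0.01° of the aim direction. In practice the error is a few mm and a degree or two, because the camera estimates of the hole and mirror are no better than that.
- **Last checks:** the joints were at rest (under 0.002 rad/s) and the wrist force was 1–2 N. I saw no sign of contact with the board, raised bench or camera, and the other things look unmoved. The final top view shows bright glass through the hole.
- **Checks that failed or disagreed:**
  - The board hides the glass in the final pose, so its tilt there comes from the arm's pose plus a measurement just before it went under. The top camera found no tilt in the grip at that point; the scene camera's coarser fit read up to 2°.
  - Some detections in the final pictures were wrong, such as the glass reported at the aim point and the lens at the tape measure. I ignored them.
  - The last drawer-pull readings were up to about 5 mm off the earlier ones, mostly detection noise. Nothing touched the drawer after I let go.

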